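Press open the push-latch sample hatch of a bench blood analyser

TASK

Open the blood analyser's sample port for the next tube: with a fingertip press the front edge of its hatch down once, until the push-push latch lets go, then take the hand away so that the hatch pops up by itself, and watch for two seconds that it stays open. Do not grip the hatch or push it back down; leave the printer cover beside it untouched and the things standing on the bench where they are.

Things in the scene. Friction and masses are not known exactly. Their poses are not given: they have to be found in the camera images.
- sample_hatch (a joint): hinge of the sample hatch, rad: about 0 latched shut, -0.07 pressed in to its stop, 1.15 fully open (leaning back). A spring lifts the hatch; a push-push latch under its front edge holds it. Pressing past about -0.045 (3 mm at the ribs, 2 to 3 N) frees it; when the finger leaves, it swings up in about 1 s and stays against its stop. Pushed shut again it latches again.
- hatch_pad (a point): where to press: middle of three small raised ribs near the front edge of the sample hatch, on its top face, 8 mm above the deck; it yields 5 mm here. The hatch is a plain grey panel, 86 mm front to back, 76 mm wide, 7 mm thick. x points to the hinge, 71 mm away, at the hatch's far edge; the front edge is 19 mm the other way; y runs along the hinge, z up out of the face.
- analyser: bench blood analyser, a fixed white plastic instrument 300 mm deep (x), 260 mm wide (y); origin at the middle of its underside, x from its sloped screen front to its raised rear. Deck 130 mm high; rear housing 165 mm high, from 75 to 150 mm behind the middle. Sample hatch on the deck's -y side, printer cover on its +y side.
- printer_cover: cover of the receipt printer on the same deck, the same grey plastic and as thick, but wide and short (60 mm front to back, 98 mm wide) with a paper slot and no ribs; origin at the middle of its underside. Not to be touched.
- slide_box: bystander: white box of microscope slides, 82 x 32 x 30 mm, loose; origin at the middle of its underside
- oil_bottle: bystander: small amber immersion-oil bottle, 30 mm across, 72 mm high, loose; origin at the middle of its underside
- specimen_pot: bystander: clear specimen pot with white cap, 44 mm across, 62 mm high, loose; origin at the middle of its underside
- tally_counter: bystander: small grey tally counter with three keys, 60 x 62 x 43 mm, loose; origin at the middle of its underside

How it is judged (in metres and radians):
On the way, in this order (a step that is already met when the one before it is completed fails the run):
1. the hatch is pressed in by the fingers, past its catch (value of joint sample_hatch below -0.03 rad and contact force between the fingers and sample_hatch above 0.5 N).
2. the hatch has sprung fully open with the fingers off it, and has stayed so for two seconds (value of joint sample_hatch above 1 rad and contact force between the fingers and sample_hatch below 0.05 N), for 1.8 s.
At the end, for the whole second after the job is handed in: the sample hatch was pressed in once past its catch, then stood open (beyond 1.0 of its 1.15 rad) by itself for about two seconds with the fingers off it; it is open and at rest, and the four loose things are within 20 mm of where they stood (value of joint sample_hatch above 1 rad and velocity of joint sample_hatch between -0.1 and 0.1 rad/s and distance of each of slide_box, oil_bottle, specimen_pot, tally_counter from where it was at the start of the episode below 0.02 m); the robot touches nothing.
It fails at once if the hatch is pushed back down after it has popped up (value of joint sample_hatch between 0.12 and 1 rad and velocity of joint sample_hatch below -0.2 rad/s).
It fails at once if the raised hatch is gripped or leaned on (more than 20 N) (value of joint sample_hatch above 0.3 rad and contact force between the fingers and sample_hatch above 20 N).
It fails at once if the printer cover is touched (contact force between the fingers and printer_cover above 0.5 N).
It fails at once if a loose thing on the bench is lifted, carried or pushed more than 20 mm (distance of any of slide_box, oil_bottle, specimen_pot, tally_counter from where it was at the start of the episode above 0.02 m).
It also fails if it takes over 38 s, if anything falls off the work surface, if the arm or the gripper's body presses on something with over 40 N, if the wrist force passes 120 N, or if a joint passes its speed limit or range.

ROBOT

A 7-joint arm with a two-finger parallel gripper is mounted at the origin on the work surface. World frame = base frame: x ahead of the robot, y to its left, z up, the work surface at z = 0. Lengths are in m, angles in degrees, forces in N, time in s.
With the tool pointing down it reaches from about 0.425 to 0.875 m from the base axis. Payload 4.7 kg.
Tool frame: the origin (TCP) lies between the finger pads; the fingertips stand 8 mm ahead of it and the grasp point (between the pads) lies 11 mm behind it; z points along the fingers, y is the line along which they close (so a half turn about z gives the same grasp; the last joint's range is limited). The gripper opens to 87 mm and grips with 3 to 60 N. Pads are 19 mm wide; open, the fingers measure 117 mm over their backs; the gripper's body (75 mm by 190 mm) begins 51 mm behind the grasp point.
Start: joints at [-74.593, 18.392, -4.016, 83.108, 1.295, 78.541, -3.26], TCP at [0.164, 0.629, 0.231] pointing down, gripper open.
Joint ranges: [-163.93, 163.93], [-17.29, 119.83], [-79.2, 71.16], [3.27, 140.29], [-89.18, 269.18], [5.43, 117.66], [-154.24, 154.24]. Speed limits (degrees/s): [147.25, 147.25, 180, 180, 180, 180, 180].

INTERFACE

Orientations are given as [roll, pitch, yaw] about the fixed x, y, z axes, in that order (R = Rz(yaw) Ry(pitch) Rx(roll)).
In Python, from cell import env, viewer gives the robot as it stands. The module is installed in compiled form; this text tells all that it offers.
- The arm moves only by the tool arm_command, never from a script. Its argument "series" is a list of rows, each a list of 2 entries, a list of its own where there are three numbers: the shift along the tool's x, y, z in mm, then the turn about the tool's z in rad. A call has exactly 5 rows; each row is the pose to reach, as a shift and turn from the pose commanded when the call began, along the tool's axes at that moment; what a row does not reach only later rows make up. A row lasts 1/10 s, in which the tool goes at most 50 mm and 8.59 degrees, less where a joint would pass 70% of its speed; a pose out of reach is approached as far as the arm can. A call with a gripper value outside its range is refused whole. "grip" is the gripper command: -1 is fully open, 1 is shut, values between are in proportion, set as the call begins (left out, the last holds). The fingers move at their own pace and stop on an object; "grip_force" is the grip in N (left out, the last holds). Time passes only in rows, so rows that repeat a pose let the fingers close, or fill a call up. It gives the time, the measured TCP pose, the force, the opening and the grip force at its end, in the units of the state.
- env.get_obs(): the state, without advancing time (a new reading comes with each control period).
- viewer.read_camera(name): name is "scene" or "top" or "wrist"; returns (picture, depth): 400x640x3 uint8, blue, green, red; 400x640 float32, m along the optical axis (not along the pixel's ray), 0 where there is no reading.
- viewer.calibration(name): a dict with "K" (3x3 intrinsics, pixels), "T" (4x4, takes a point from camera to world coordinates); the wrist camera has in their place "hand_eye" (4x4, takes a point from camera to tool coordinates, whose origin is the TCP and whose axes are the flange's). Camera axes: x right, y up, looking along -z (the intrinsics and any distortion apply to the point x, -y, -z); pixel columns grow to the right and rows downward; lengths in m; the calibration is good to about 2 mm. A picture is of the moment at which its call begins: read the wrist's pose just before it. calibration takes no time and is no camera call.
- env.sign_off(): hands the job in; it is judged then, once.
The state is a dict: "time_s": time; "qpos": joint angles; "joint_velocities": joint speeds; "effort": joint torques, N m; "tool_pos": TCP position; "tool_rot": TCP orientation; "force": force on the tool from outside, world axes, zero at the start; "wrist_torque": the same for the moment, N m; "grip_width": finger opening in m; "grasp_force": force on a finger pad.
Only numpy, scipy, OpenCV 4.12 (cv2) and the standard library are available. Lean on these libraries where they do the work, as an engineer would, in place of code of your own. Each camera call takes 0.05 s, during which the arm holds its last target. There are 200 camera calls.

## Working session

There is one attempt and no reset: what is moved stays moved. The work goes in short steps, Python scripts to look and compute and a tool call to move; the robot and the scene stay as the last step left them, time stands still between calls to the robot, and variables do not carry over. Pictures are saved under pics/ and viewed, at most 10 in all, crops included, and the job is handed in when it is done.

Besides the shell and the picture viewer there is one more tool, called by a JSON object that holds its "fn" and its "kwargs". arm_command: Moves the arm, as the interface text tells. Its arguments: {"type":"object","properties":{"series":{"type":"array"},"grip":{"type":"number"},"grip_force":{"type":"number"}},"required":["series"]}

```bash
mkdir -p pics; python3 - <<'E'
from cell import env, viewer
import cv2,numpy as np
o=env.get_obs()
for k in("time_s","tool_pos","tool_rot","force","grip_width"):print(k,o[k])
for n in("scene","top"):
    p,d=viewer.read_camera(n);cv2.imwrite(f"pics/{n}0.png",p);np.save(f"pics/{n}0.npy",d)
    c=viewer.calibration(n);print(n,{k:np.round(v,4).tolist() if not isinstance(v,str) else v for k,v in c.items()})
E
```

```text
time_s 0.0
tool_pos [0.16376618 0.62845743 0.22945269]
tool_rot [-1.79888792e+02  7.35083850e-03  1.65403296e+02]
force [ 0.45179818 -0.00423794 -0.98957967]
grip_width 0.08728103282553597
scene {'K': [[377.947, 0.0, 322.4055], [0.0, 377.947, 201.397], [0.0, 0.0, 1.0]], 'T': [[-0.5627, 0.746, -0.3562, 0.3384], [-0.8266, -0.5031, 0.2523, 0.2322], [0.009, 0.4364, 0.8997, 0.762], [0.0, 0.0, 0.0, 1.0]]}
top {'K': [[440.4572, 0.0, 322.5392], [0.0, 440.4572, 198.7647], [0.0, 0.0, 1.0]], 'T': [[-0.0053, 0.984, -0.1781, 0.3713], [-0.9999, -0.008, -0.0143, 0.0545], [-0.0155, 0.178, 0.9839, 1.1672], [0.0, 0.0, 0.0, 1.0]]}
```

View pics/top0.png

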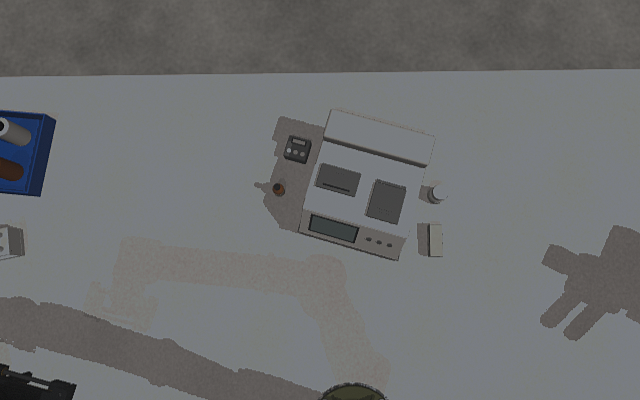

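View pics/scene0.png

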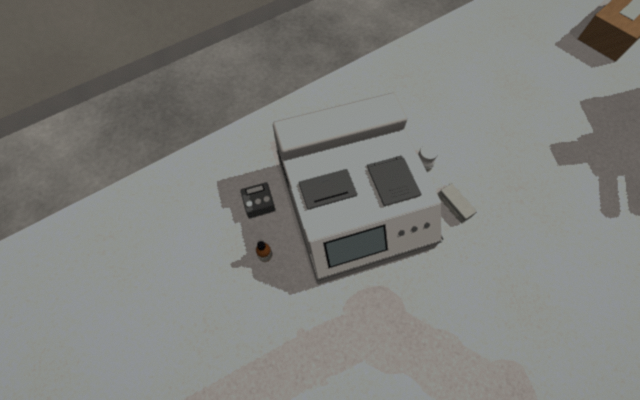

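The top view shows the analyser with the hatch at about (386,201), the printer cover at (338,180) and the screen front facing the robot. In the scene view the hatch is at about (393,180). Next I measure the hatch in both views.

```bash
cat > h.py <<'E'
import cv2,numpy as np
from cell import env, viewer
def ray(n,uv,z):
    c=viewer.calibration(n);K,T=np.array(c["K"]),np.array(c["T"])
    uv=np.asarray(uv,float).reshape(-1,2)
    d=np.c_[(uv[:,0]-K[0,2])/K[0,0],-(uv[:,1]-K[1,2])/K[1,1],-np.ones(len(uv))]@T[:3,:3].T
    return T[:3,3]+d*((z-T[2,3])/d[:,2])[:,None]
E
python3 - <<'E'
from h import *
for n,s in(("top",(386,201)),("scene",(393,175))):
    p=cv2.imread(f"pics/{n}0.png");g=cv2.cvtColor(p,cv2.COLOR_BGR2GRAY)
    d=np.load(f"pics/{n}0.npy");print(n,g[s[1],s[0]],d[s[1],s[0]])
    c=viewer.calibration(n);K,T=np.array(c["K"]),np.array(c["T"]);dd=d[s[1],s[0]]
    P=T@np.array([(s[0]-K[0,2])/K[0,0]*dd,-(s[1]-K[1,2])/K[1,1]*dd,-dd,1]);print("depth pt",P[:3].round(4))
    for th in(90,110) if n=="top" else (60,80):
        m=(g<th).astype(np.uint8);_,lab=cv2.connectedComponents(m,connectivity=4)
        m=(lab==lab[s[1],s[0]]).astype(np.uint8)
        ct=max(cv2.findContours(m,0,1)[0],key=cv2.contourArea)[:,0]
        w=ray(n,ct,.138)[:,:2]
        r=cv2.minAreaRect((w*1000).astype(np.float32));print(th,m.sum(),r,cv2.boxPoints(r).round(0).tolist())
p=cv2.imread("pics/top0.png")[160:245,300:430];q=cv2.imread("pics/scene0.png")[145:225,290:445]
cv2.imwrite("pics/c1.png",np.vstack([cv2.resize(np.clip(x*1.8,0,255).astype(np.uint8),(620,300),interpolation=2) for x in(p,q)])[:600])
E
```

```text
top 70 1.0440698
depth pt [ 0.5512 -0.081   0.1366]
90 1264 ((550.3359985351562, -80.83170318603516), (76.81900787353516, 95.03276062011719), 73.40577697753906) [[494.0, -104.0], [585.0, -131.0], [607.0, -58.0], [516.0, -30.0]]
110 1365 ((551.4458618164062, -79.0814208984375), (82.47381591796875, 96.0472183227539), 73.27225494384766) [[494.0, -105.0], [586.0, -132.0], [609.0, -53.0], [517.0, -26.0]]
scene 69 0.72055113
depth pt [ 0.5569 -0.0862  0.1369]
60 252760 ((675.1195068359375, -12.57684326171875), (1581.37890625, 881.2337646484375), 56.46186828613281) [[-129.0, -428.0], [606.0, -915.0], [1479.0, 403.0], [745.0, 890.0]]
80 1665 ((548.4552001953125, -78.15996551513672), (75.33924102783203, 91.3846664428711), 73.19078826904297) [[494.0, -101.0], [581.0, -127.0], [603.0, -55.0], [516.0, -29.0]]
```

View pics/c1.png

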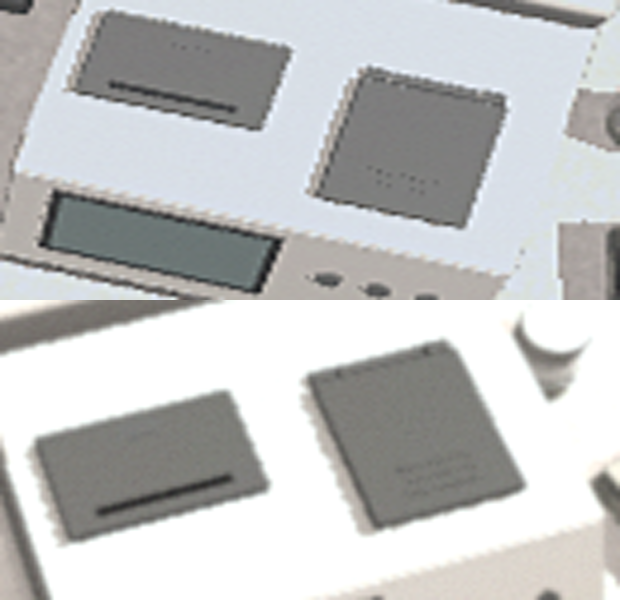

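```bash
cat >> h.py <<'E'
from scipy.spatial.transform import Rotation as R
def shift(tgt):
    o=env.get_obs();r=R.from_euler("xyz",o["tool_rot"],degrees=True)
    print("t",o["time_s"],"pos",np.round(o["tool_pos"],4),"rot",np.round(o["tool_rot"],1),"F",np.round(o["force"],2),"w",round(o["grip_width"],4))
    print("shift mm",(r.inv().apply(np.array(tgt)-o["tool_pos"])*1000).round(1))
E
python3 - <<'E'
from h import *
print(ray("top",(384.5,211.3),.138),ray("scene",(401.2,192.5),.138))
E
```

```text
[[ 0.5262957  -0.07651601  0.138     ]] [[ 0.51873916 -0.07464997  0.138     ]]
```

{"fn": "arm_command", "kwargs": {"series": [[[-44,-22,0],0],[[-88,-44,0],0],[[-132,-66,0],0],[[-176,-88,0],0],[[-220,-110,0],0]], "grip": 1, "grip_force": 10}}

```text
time_s: 0.6
tool_pos: [0.3502, 0.4654, 0.2302]
tool_rot: [-180.0, -0.0, 165.4]
force: [1.1, 0.7, -0.4]
grip_width: 0.0548
grasp_force: 0.0
```

{"fn": "arm_command", "kwargs": {"series": [[[-20,-32,0],0],[[-40,-64,0],0],[[-60,-96,0],0],[[-80,-128,0],0],[[-100,-160,0],0]]}}

```text
time_s: 1.1
tool_pos: [0.4056, 0.2854, 0.2302]
tool_rot: [-180.0, -0.0, 165.4]
force: [0.7, 0.2, -0.5]
grip_width: 0.0148
grasp_force: 0.0
```

{"fn": "arm_command", "kwargs": {"series": [[[-20,-32,0],0],[[-40,-64,0],0],[[-60,-96,0],0],[[-80,-128,0],0],[[-100,-160,0],0]]}}

```text
time_s: 1.6
tool_pos: [0.4619, 0.1054, 0.2303]
tool_rot: [180.0, -0.0, 165.4]
force: [0.8, 0.6, 0.2]
grip_width: 0.0004
grasp_force: 0.0
```

{"fn": "arm_command", "kwargs": {"series": [[[-15,-25,0],0],[[-30,-50,0],0],[[-45,-75,0],0],[[-60,-100,0],0],[[-60,-100,0],0]]}}

```text
time_s: 2.1
tool_pos: [0.4952, -0.0096, 0.2305]
tool_rot: [-179.9, 0.0, 165.0]
force: [-0.5, -0.5, 0.3]
grip_width: 0.0006
grasp_force: 0.0
```

```bash
python3 - <<'E'
from h import *
shift([.522,-.073,.155])
c=viewer.calibration("wrist");print(c["K"],np.round(c["hand_eye"],4), [k for k in c])
p,d=viewer.read_camera("wrist");cv2.imwrite("pics/w1.png",p)
E
```

```text
t 2.1 pos [ 0.4952 -0.0096  0.2305] rot [-179.9    0.   165. ] F [-0.52 -0.54  0.25] w 0.0006
shift mm [-42.3 -54.1  75.6]
[[338.98041015   0.         320.45762693]
 [  0.         338.98041015 199.80204311]
 [  0.           0.           1.        ]] [[-4.000e-04  9.628e-01  2.704e-01  7.540e-02]
 [ 1.000e+00 -0.000e+00  1.500e-03 -1.900e-03]
 [ 1.500e-03  2.704e-01 -9.627e-01 -1.548e-01]
 [ 0.000e+00  0.000e+00  0.000e+00  1.000e+00]] ['K', 'hand_eye']
```

View pics/w1.png

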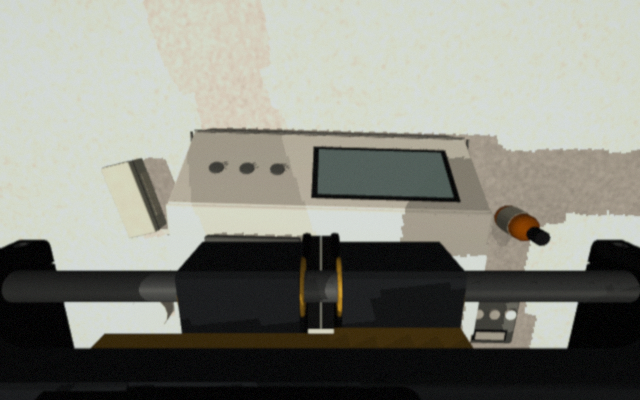

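The wrist view shows the screen front at rows 130–205 and the closed fingertips at about (320,240), with the hatch hidden behind the gripper. I'll trust the two fixed views, move over the pad and descend to just above it.

{"fn": "arm_command", "kwargs": {"series": [[[-21,-27,0],0],[[-41,-54,0],0],[[-41,-54,25],0],[[-41,-54,50],0],[[-41,-54,70],0]]}}

```text
time_s: 2.65
tool_pos: [0.5202, -0.0659, 0.1589]
tool_rot: [180.0, -0.1, 165.5]
force: [-0.2, 1.2, 0.5]
grip_width: 0.0006
grasp_force: 0.0
```

```bash
python3 - <<'E'
from h import *
a,b=[viewer.read_camera(n)[0] for n in("scene","top")]
shift([.522,-.073,.146])
o=np.vstack([cv2.resize(a[100:260,250:480],(640,300)),cv2.resize(b[120:280,290:450],(640,300))])
cv2.imwrite("pics/c2.png",np.clip(o*1.7,0,255))
E
```

```text
t 2.75 pos [ 0.5185 -0.0657  0.1575] rot [-179.9   -0.4  165.5] F [-0.2  -0.01  0.45] w 0.0003
shift mm [-5.3 -6.1 11.5][ WARN:0@1.365] global loadsave.cpp:1063 imwrite_ Unsupported depth image for selected encoder is fallbacked to CV_8U.
```

View pics/c2.png

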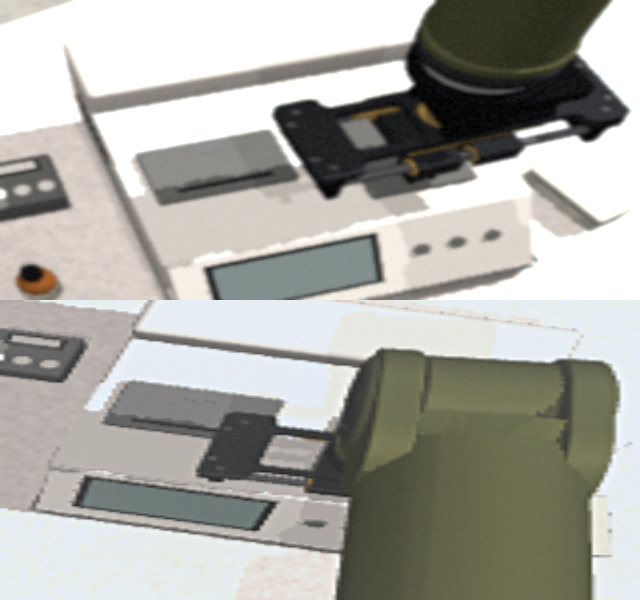

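The scene view shows the fingers over the front half of the hatch, clear of the printer cover. Next: a small correction and a slow descent.

{"fn": "arm_command", "kwargs": {"series": [[[-4,-6,0],0],[[-4,-6,2],0],[[-4,-6,4],0],[[-4,-6,6],0],[[-4,-6,6],0]]}}

```text
time_s: 3.25
tool_pos: [0.5232, -0.0741, 0.1546]
tool_rot: [180.0, 0.0, 165.4]
force: [0.2, 0.9, 0.1]
grip_width: 0.0002
grasp_force: 0.0
```

{"fn": "arm_command", "kwargs": {"series": [[[0,0,0],0],[[0,0,1],0],[[0,0,2],0],[[0,0,3],0],[[0,0,3],0]]}}

```text
time_s: 3.75
tool_pos: [0.5231, -0.0742, 0.1514]
tool_rot: [-180.0, -0.0, 165.4]
force: [-0.6, 0.3, 0.5]
grip_width: 0.0002
grasp_force: 0.0
```

{"fn": "arm_command", "kwargs": {"series": [[[0,0,1],0],[[0,0,2],0],[[0,0,3],0],[[0,0,4],0],[[0,0,4],0]]}}

```text
time_s: 4.25
tool_pos: [0.5231, -0.0742, 0.1474]
tool_rot: [-180.0, -0.0, 165.4]
force: [0.4, 0.3, 0.2]
grip_width: 0.0004
grasp_force: 0.0
```

{"fn": "arm_command", "kwargs": {"series": [[[0,0,1],0],[[0,0,2],0],[[0,0,2],0],[[0,0,2],0],[[0,0,2],0]]}}

```text
time_s: 4.75
tool_pos: [0.5232, -0.0742, 0.1457]
tool_rot: [180.0, -0.0, 165.4]
force: [-1.3, -0.2, 2.8]
grip_width: 0.0006
grasp_force: 1.3
```

{"fn": "arm_command", "kwargs": {"series": [[[0,0,1],0],[[0,0,2],0],[[0,0,2],0],[[0,0,2],0],[[0,0,2],0]]}}

```text
time_s: 5.25
tool_pos: [0.5231, -0.0742, 0.1435]
tool_rot: [180.0, -0.0, 165.4]
force: [-2.2, 0.3, 3.0]
grip_width: 0.0009
grasp_force: 1.3
```

{"fn": "arm_command", "kwargs": {"series": [[[0,0,1],0],[[0,0,2],0],[[0,0,2],0],[[0,0,2],0],[[0,0,2],0]]}}

```text
time_s: 5.75
tool_pos: [0.5232, -0.0742, 0.1417]
tool_rot: [180.0, 0.0, 165.4]
force: [-2.1, 0.3, 4.0]
grip_width: 0.0004
grasp_force: 2.3
```

{"fn": "arm_command", "kwargs": {"series": [[[0,0,0.5],0],[[0,0,1],0],[[0,0,1.5],0],[[0,0,1.5],0],[[0,0,1.5],0]]}}

```text
time_s: 6.25
tool_pos: [0.5233, -0.0742, 0.1415]
tool_rot: [180.0, -0.0, 165.4]
force: [-5.5, 0.9, 12.4]
grip_width: 0.0006
grasp_force: 6.5
```

The force rose to 12 N, so the hatch is at its stop and past the catch. Now a quick retreat up and to the front.

{"fn": "arm_command", "kwargs": {"series": [[[4,0,-30],0],[[25,0,-70],0],[[55,0,-105],0],[[90,0,-130],0],[[90,0,-150],0]]}}

```text
time_s: 6.75
tool_pos: [0.4341, -0.0508, 0.2917]
tool_rot: [179.8, 0.1, 165.5]
force: [1.2, 1.2, 0.1]
grip_width: 0.0003
grasp_force: 0.0
```

{"fn": "arm_command", "kwargs": {"series": [[[0,20,0],0],[[0,50,0],0],[[0,80,0],0],[[0,110,0],0],[[0,140,0],0]]}}

```text
time_s: 7.25
tool_pos: [0.472, 0.0852, 0.2897]
tool_rot: [180.0, 0.1, 165.4]
force: [-0.3, -1.1, -0.3]
grip_width: 0.0006
grasp_force: 0.0
```

{"fn": "arm_command", "kwargs": {"series": [[[0,30,0],0],[[0,60,0],0],[[0,60,0],0],[[0,60,0],0],[[0,60,0],0]]}}

```text
time_s: 7.75
tool_pos: [0.4867, 0.1408, 0.2898]
tool_rot: [-180.0, 0.0, 165.3]
force: [-0.5, -0.2, 0.5]
grip_width: 0.0007
grasp_force: 0.0
```

```bash
python3 - <<'E'
from h import *
a=viewer.read_camera("scene")[0];b=viewer.read_camera("top")[0]
shift([.522,-.073,.146])
o=np.vstack([cv2.resize(a[60:260,220:500],(420,300)),cv2.resize(b[90:290,220:500],(420,300))])
cv2.imwrite("pics/c3.png",np.clip(o*1.7,0,255).astype(np.uint8))
E
```

```text
t 7.85 pos [0.4867 0.1407 0.2901] rot [180.    0.  165.3] F [ 0.48 -0.23 -0.4 ] w 0.0007
shift mm [ -88.4 -197.8  144.1]
```

View pics/c3.png

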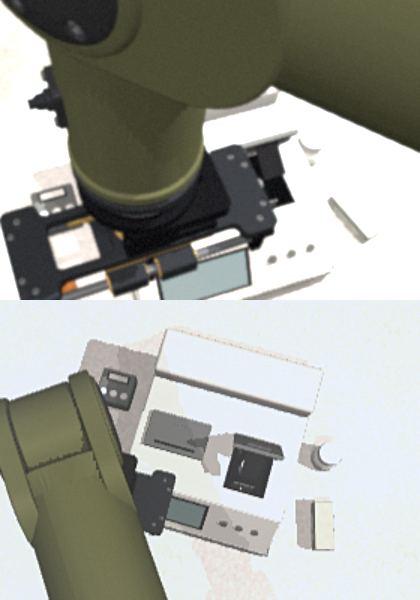

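The top view shows the hatch standing open: the raised panel is at about (258,445) and the dark port below it at (247,475). The loose things are in place and the arm is clear. I'll wait about 3 s and check that it stays open.

{"fn": "arm_command", "kwargs": {"series": [[[0,0,0],0],[[0,0,0],0],[[0,0,0],0],[[0,0,0],0],[[0,0,0],0]]}}

```text
time_s: 8.35
tool_pos: [0.4865, 0.142, 0.2901]
tool_rot: [180.0, 0.0, 165.4]
force: [-0.7, 0.2, -0.1]
grip_width: 0.0005
grasp_force: 0.0
```

{"fn": "arm_command", "kwargs": {"series": [[[0,0,0],0],[[0,0,0],0],[[0,0,0],0],[[0,0,0],0],[[0,0,0],0]]}}

```text
time_s: 8.85
tool_pos: [0.4865, 0.142, 0.2901]
tool_rot: [180.0, 0.0, 165.4]
force: [-0.4, -0.2, 0.1]
grip_width: 0.0006
grasp_force: 0.0
```

{"fn": "arm_command", "kwargs": {"series": [[[0,0,0],0],[[0,0,0],0],[[0,0,0],0],[[0,0,0],0],[[0,0,0],0]]}}

```text
time_s: 9.35
tool_pos: [0.4865, 0.142, 0.2901]
tool_rot: [180.0, 0.0, 165.4]
force: [0.4, -1.0, -0.6]
grip_width: 0.0003
grasp_force: 0.0
```

{"fn": "arm_command", "kwargs": {"series": [[[0,0,0],0],[[0,0,0],0],[[0,0,0],0],[[0,0,0],0],[[0,0,0],0]]}}

```text
time_s: 9.85
tool_pos: [0.4865, 0.142, 0.2901]
tool_rot: [180.0, 0.0, 165.4]
force: [-0.3, -0.3, 0.0]
grip_width: 0.0003
grasp_force: 0.0
```

{"fn": "arm_command", "kwargs": {"series": [[[0,0,0],0],[[0,0,0],0],[[0,0,0],0],[[0,0,0],0],[[0,0,0],0]]}}

```text
time_s: 10.35
tool_pos: [0.4865, 0.142, 0.2901]
tool_rot: [180.0, 0.0, 165.4]
force: [-0.1, -0.6, 0.2]
grip_width: 0.0004
grasp_force: 0.0
```

{"fn": "arm_command", "kwargs": {"series": [[[0,0,0],0],[[0,0,0],0],[[0,0,0],0],[[0,0,0],0],[[0,0,0],0]]}}

```text
time_s: 10.85
tool_pos: [0.4865, 0.142, 0.2901]
tool_rot: [180.0, 0.0, 165.4]
force: [0.2, 0.5, -0.1]
grip_width: 0.0003
grasp_force: 0.0
```

```bash
python3 - <<'E'
from h import *
b=viewer.read_camera("top")[0]
shift([.522,-.073,.146])
cv2.imwrite("pics/c4.png",np.clip(cv2.resize(b[90:290,220:500],(560,400))*1.7,0,255).astype(np.uint8))
E
```

```text
t 10.9 pos [0.4865 0.142  0.2901] rot [180.    0.  165.4] F [ 0.42 -0.86 -0.02] w 0.0005
shift mm [ -88.5 -199.1  144. ]
```

View pics/c4.png

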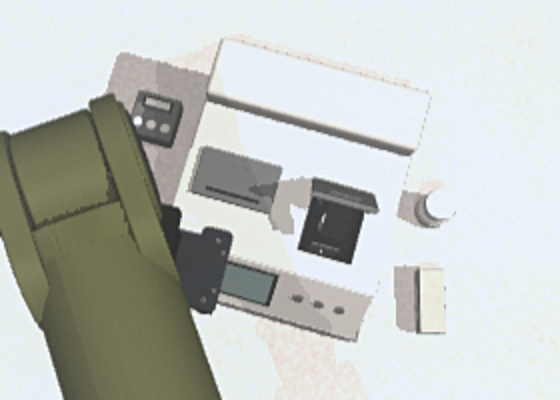

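The hatch is still open after 3 s, with the raised panel at about (345,195) and the port at (330,230). Everything else is where it was, so I'm handing in.

```bash
python3 -c "
from cell import env
print(env.sign_off())"
```

```text
the job is handed in; nothing more can be done
None
```

The sample hatch was pressed once, popped up by itself and was still open in the camera view about 3 s later; the job is handed in, but no verdict came back.

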